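# Clamp the block in the drilling jig

## Robot

A 6-joint arm with a two-finger parallel gripper is mounted at the origin on a cart in front of the work surface, level with it; the furniture and walls round the work are solid. World frame = base frame: x ahead of the robot, y to its left, z up, the work surface at z = 0. Lengths are in m, angles in rad, forces in N, time in s.
With the tool pointing down it reaches from about 0.375 to 0.975 m from the base axis. Payload 3.8 kg.
Tool frame: the origin (TCP) lies midway between the tips of the shut fingers; the grasp point (between the pads) lies 19 mm behind it; z points along the fingers, y is the line along which they close (so a half turn about z gives the same grasp; the last joint's range is limited). The gripper opens to 88 mm and grips with 3 to 60 N. Pads are 18 mm wide; open, the fingers measure 123 mm over their backs; the gripper's body (75 mm by 187 mm) begins 45 mm behind the grasp point.
Start: joints at [1.217, 0.264, 1.604, -0, 1.274, -0.037], TCP at [0.21, 0.641, 0.214] pointing down, gripper open.
Joint ranges: [-2.63, 2.63], [-0.94, 2.18], [0.31, 2.57], [-1.31, 4.45], [0, 2.66], [-2.55, 2.55]. Speed limits (rad/s): [2.57, 2.57, 3.14, 3.14, 3.14, 3.14].

## Interface

Orientations are given as a rotation vector (axis times angle).
In Python, from cell import manip, inverse_kinematics, cams, order gives the robot as it stands. Calls block until the motion is done:
- manip.move_pose(position, orientation): joint-space move of the TCP to a pose.
- manip.move_linear(position, rate=0.15, rot=None): straight line of the TCP; rot=None keeps the orientation; rate is the mean speed in m/s.
- manip.set_joints(angles): joint-space move.
- manip.set_gripper(opening, force=None): finger opening in m; force is the grip in N (None keeps the last); returns when the fingers have stopped.
- manip.dwell(seconds).
- inverse_kinematics(position, orientation): joint angles nearest the present ones, or None.
- manip.state(): the state.
- cams.capture(name): name is "scene" or "top" or "wrist"; returns a dict with "image" (384x512x3 uint8, blue, green, red), "z_map" (384x512 float32, m along the optical axis (not along the pixel's ray), 0 where there is no reading), "intrinsics" (3x3 intrinsics, pixels), "position" and "orientation" of the camera in the world; the wrist camera has in their place "T_tool_cam" (4x4, takes a point from camera to tool coordinates, whose origin is the TCP and whose axes are the flange's). Camera axes: x right, y down, z forward; pixel columns grow to the right and rows downward; lengths in m; the calibration is good to about 2 mm. A picture is of the moment at which its call begins: read the wrist's pose just before it.
A pose or a line that the arm cannot do raises manip.IKError and nothing moves.
- order.close_job(): hands the job in; it is judged then, once.
The state is a dict: "clock": time; "joint_pos": joint angles; "joint_velocities": joint speeds; "tau": joint torques, N m; "tool_pos": TCP position; "tcp_rot": TCP orientation; "contact_force": force on the tool from outside, world axes, zero at the start; "moment": the same for the moment, N m; "gripper_width": finger opening in m; "grasp_force": force on a finger pad.
Only numpy, scipy, OpenCV 4.12 (cv2) and the standard library are available. Lean on these libraries where they do the work, as an engineer would, in place of code of your own. Each camera call takes 0.05 s, during which the arm holds its last target. There are 200 camera calls.

## Task

Clamp the wooden block that lies in the jig: push the swung-out steel strap round with the outside of a finger until it stops over the block, then press its black cam lever fully down so that the pad bears on the block, and let go. The lever must still be up while the strap swings over; nothing is to be picked up, and the block and the things lying about stay where they are.

Things in the scene. Friction and masses are not known exactly. Their poses are not given: they have to be found in the camera images.
- clamp_jig: plywood jig board, 200 x 200 x 18 mm, fixed to the bench; origin at bench height under the clamped strap's line; x runs from block to pivot (roughly away from the robot), y left. Board: x -100..100, y -122..78 mm; pivot at (75, 0), block's centre near (-30, 0). 18 mm high fences behind the block and at its -y end; steel stop pin at (30, -18), top 70 mm above the bench
- pivot (a point): centre of the strap's pivot, on the strap's upper face, 66 mm above the bench; the strap turns about the vertical through it
- push_post (a point): middle of the upright round steel post at the strap's free end, 140 mm from the pivot; this point is 86 mm above the bench; the post is 14 to 18 mm thick and reaches from the strap (66 mm) to 107 mm above the bench. Push it sideways
- strap (a joint): angle of the steel strap (26 mm wide, 6 thick, underside 60 mm above the bench) about its upright pivot: 0 = at its stop over the block, pointing along the jig's -x; grows to 1.5 swung out to +y. At angle f the post lies from the pivot along (-cos f, sin f) in jig x, y. Starts at 0.7 to 1.3; needs about 1.6 N at the post; stays where left
- lever_hinge (a point): hinge of the cam lever, on the strap 100 mm from the pivot, 78 mm above the bench
- lever_end (a point): centre of the round end (radius 8 mm) of the lever's black grip, 70 mm from the lever's hinge; it leans towards the strap's pivot
- cam_lever (a joint): angle of the cam lever on the strap: 0 = up, grip rising at 55 degrees from the hinge towards the pivot; grows as the end is pressed down towards the strap (straight down works); 0.87 = fully down, nearly flat over the strap, its end's centre 84 mm above the bench. Starts at 0 to 0.1; needs 2 to 5 N at the grip; stays where left
- pad: round rubber pad, 24 mm across, under the strap at the cam, 100 mm from the pivot; the lever drives it 6.5 mm down; it clears the block by 4 mm while the lever is up and presses it with about 5 N when the lever is down
- block: sawn wooden block, 50 x 95 x 28 mm, loose in the jig within 5 mm of its two fences, its long side along the jig's y; origin at the centre of its underside, 18 mm above the bench; its top is 46 mm above the bench
- pencil: bystander: flat pencil, 159 mm long, lying on the jig board's -y side
- plug: bystander: wooden disc, 46 mm across, 20 mm high, lying on the jig board
- mallet: bystander: wooden mallet, 290 mm long, lying right of the jig
- sanding_block: bystander: sanding block, 62 x 110 x 38 mm, on the left
- wax_tin: bystander: low round tin, 67 mm across, 36 mm high
- enamel_mug: bystander: white mug, 74 mm high
- hole_saw: bystander: hole saw standing upright, 52 mm across, 74 mm high
Things that resemble listed ones, but are neither listed nor needed, are in the scene too. Leave any blue or purple look-alike of the block alone.

How it is judged:
On the way, in this order (a step that is already met when the one before it is completed fails the run):
1. the strap is swung over the block to its stop, the lever still up (value of joint strap below 0.07 rad and value of joint cam_lever below 0.35 rad), for 0.2 s.
2. the cam lever is pressed fully down and the pad bears on the block (value of joint strap below 0.07 rad and value of joint cam_lever above 0.77 rad and contact force between pad and block above 2 N), for 0.2 s.
At the end, for the whole second after the job is handed in: The strap is within 0.07 rad of its stop, the cam lever within 0.1 rad of fully down, the pad presses the block with more than 2 N, and the block lies flat and still, at most 12 mm from where it started (all of step 2 and distance of block from where it was at the start of the episode below 0.012 m and angle between block's own z axis and vertical below 0.06 rad and linear speed of block below 0.02 m/s); the robot touches nothing.
It fails at once if the lever was pressed down before the strap was over the block (value of joint cam_lever above 0.4 rad and value of joint strap above 0.12 rad).
It fails at once if the block was lifted or pushed out of its place (height (world z) of block above 0.03 m or distance of block from where it was at the start of the episode above 0.02 m).
It fails at once if a bystander was moved or picked up (distance of any of pencil, plug, mallet, sanding_block, wax_tin, enamel_mug, hole_saw from where it was at the start of the episode above 0.03 m).
It also fails if it takes over 45 s, if anything falls off the work surface, if the arm or the gripper's body presses on something with over 40 N, if the wrist force passes 120 N, or if a joint passes its speed limit or range.

## Working session

There is one attempt and no reset: what is moved stays moved. The work goes in short steps, each a Python script; the robot and the scene stay as the last script left them, time stands still between calls to the robot, and variables do not carry over. Pictures are saved under pics/ and viewed, at most 11 in all, crops included, and the job is handed in when it is done.

```bash
ls; mkdir -p pics; cat > h.py <<'E'
import numpy as np,cv2
from scipy.spatial.transform import Rotation as R
from cell import manip, inverse_kinematics, cams, order
def rot(o):
    o=np.array(o,float)
    if o.shape==(3,3): return o
    return (R.from_rotvec(o) if o.size==3 else R.from_quat(o)).as_matrix()
def cap(n,f):
    s=manip.state(); c=cams.capture(n)
    if 'T_tool_cam' in c:
        T=np.eye(4);T[:3,:3]=rot(s['tcp_rot']);T[:3,3]=s['tool_pos'];T=T@c['T_tool_cam']
    else:
        T=np.eye(4);T[:3,:3]=rot(c['orientation']);T[:3,3]=c['position']
    np.savez('pics/'+f+'.npz',im=c['image'],z=c['z_map'],K=c['intrinsics'],T=T)
    cv2.imwrite('pics/'+f+'.png',c['image'])
def load(f): return np.load('pics/'+f+'.npz')
def pt(d,u,v):
    z=d['z'][v,u];K=d['K'];p=np.array([(u-K[0,2])/K[0,0]*z,(v-K[1,2])/K[1,1]*z,z,1]);return (d['T']@p)[:3]
def onz(d,u,v,h):
    K=d['K'];r=d['T'][:3,:3]@np.array([(u-K[0,2])/K[0,0],(v-K[1,2])/K[1,1],1]);o=d['T'][:3,3];return o+r*(h-o[2])/r[2]
E
python3 - <<'E'
from h import *
cap('top','top');cap('scene','scene')
c=cams.capture('top');print(c['position'],c['orientation'],c['intrinsics'])
print(manip.state())
a=cv2.imread('pics/top.png');cv2.imwrite('pics/topb.png',cv2.resize(a,(800,600),interpolation=cv2.INTER_CUBIC))
E
```

```text
pics
[0.48545604 0.05537961 1.1856871 ] [-2.15410502  2.20866718 -0.09253446] [[347.32595814   0.         254.80790343]
 [  0.         347.32595814 191.18784133]
 [  0.           0.           1.        ]]
{'clock': 0.15, 'joint_pos': array([ 1.21709311e+00,  2.64583972e-01,  1.60503606e+00, -4.46100935e-05,
        1.27371465e+00, -3.69383358e-02]), 'joint_velocities': array([-0.00052777, -0.00283764, -0.00113652, -0.00131159,  0.00081817,
       -0.00200436]), 'tau': array([-1.49610041e-04, -5.02850032e+01, -3.57466328e+01,  7.29014422e-02,
        2.50226929e-02, -1.07737073e-04]), 'tool_pos': array([0.21009549, 0.64085112, 0.21288455]), 'tcp_rot': array([-4.95428231e-01, -3.10198108e+00,  2.69709420e-03]), 'contact_force': array([ 0.85380007,  0.21259434, -0.11771322]), 'moment': array([ 0.01406143, -0.04463165,  0.0295949 ]), 'grasp_force': 0.0, 'gripper_width': 0.08837096851656469}
```

View pics/topb.png

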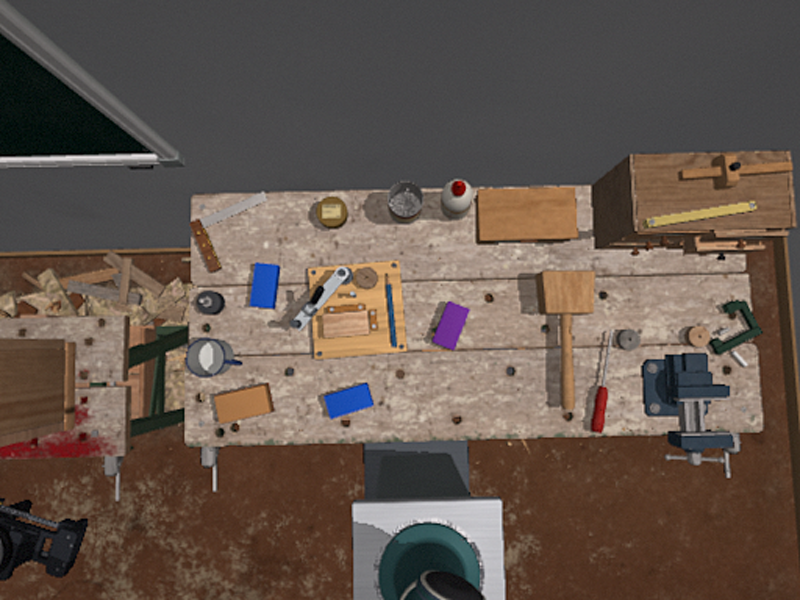

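View pics/scene.png

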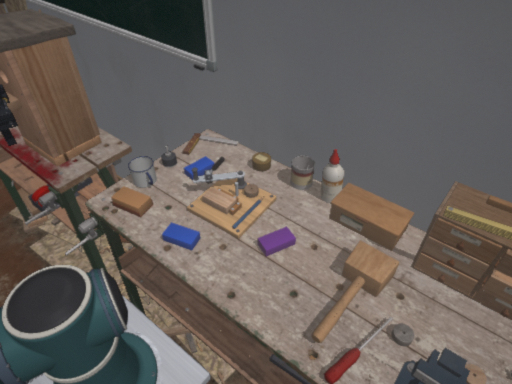

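The top view (800x600 scale) shows the jig board with corners near (308,268), (400,261), (405,353) and (313,358). The strap pivot is at about (342,274), the post end at (297,322), and the wooden block at (345,322). Possible mix-ups for the block are the blue blocks (265,285) and (348,400), the purple one (451,326) and the sanding block (243,403). The one I want is the block in the jig. I'll check that with an enlarged crop.

```bash
python3 - <<'E'
from h import *
d=load('top')
a=d['im'][155:240,165:285]
cv2.imwrite('pics/crop1.png',cv2.resize(a,None,fx=6.5,fy=6.5,interpolation=cv2.INTER_CUBIC))
for u,v in [(308,268),(400,261),(405,353),(313,358)]: print(onz(d,u*.64,v*.64,.018).round(4))
for u,v in [(342,274),(297,322)]: print(onz(d,u*.64,v*.64,.07).round(4), pt(d,int(u*.64),int(v*.64)).round(4))
E
```

```text
[0.6522 0.2438 0.018 ]
[0.6626 0.044  0.018 ]
[0.4636 0.0383 0.018 ]
[0.4579 0.2354 0.018 ]
[0.6305 0.1652 0.07  ] [0.6311 0.1675 0.0749]
[0.5335 0.2593 0.07  ] [0.5324 0.2538 0.1014]
```

View pics/crop1.png

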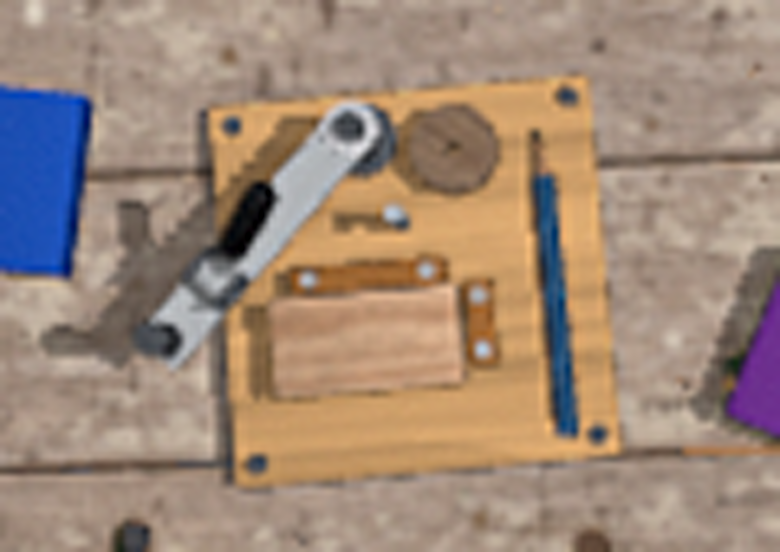

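The crop confirms it: the wooden block sits in the jig against its fences, around (365,340). The pivot is at (350,127), the post top at (157,338), and the black lever grip runs from (225,265) to (262,190). Next I fit the jig pose and take one close wrist look with the fingers shut.

```bash
cat >> h.py <<'E'
def fit(L,W):
    L=np.array(L);W=np.array(W)[:,:2];l=L-L.mean(0);w=W-W.mean(0)
    th=np.arctan2((l[:,0]*w[:,1]-l[:,1]*w[:,0]).sum(),(l*w).sum())
    M=np.array([[np.cos(th),-np.sin(th)],[np.sin(th),np.cos(th)]]);t=W.mean(0)-M@L.mean(0)
    return th,t,np.linalg.norm(L@M.T+t-W,axis=1)
def down(yaw): # tool z down, tool y at world angle yaw
    y=np.array([np.cos(yaw),np.sin(yaw),0]);z=np.array([0,0,-1.])
    return R.from_matrix(np.c_[np.cross(y,z),y,z]).as_rotvec()
E
python3 - <<'E'
from h import *
d=load('top')
g=lambda u,v,h: onz(d,165+(u+.5)/6.5-.5,155+(v+.5)/6.5-.5,h)
C=[g(207,110,.018),g(588,76,.018),g(620,452,.018),g(235,487,.018),g(350,127,.07)]
L=[(.1,.078),(.1,-.122),(-.1,-.122),(-.1,.078),(.075,0)]
th,t,e=fit(L,C);print(th,t,e)
P=g(157,338,.107)[:2];M=np.array([[np.cos(th),-np.sin(th)],[np.sin(th),np.cos(th)]])
p=M.T@(P-t)-[.075,0];print('post',P,np.linalg.norm(p),'f',np.arctan2(p[1],-p[0]))
for y in (th+np.pi/2,th-np.pi/2,th,th+np.pi,th+np.pi/2-.8,th-np.pi/2-.8):
    print(y,inverse_kinematics([.53,.17,.12],down(y)))
manip.set_gripper(0.0)
y=th-np.pi/2
for y in (th+np.pi/2,th-np.pi/2):
    try:
        manip.move_pose([.48,.19,.33],down(y));break
    except manip.IKError as ex: print(ex)
cap('wrist','w1');s=manip.state();print(s['tool_pos'],s['gripper_width'],s['joint_pos'],s['clock'])
cv2.imwrite('pics/w1b.png',cv2.resize(cv2.imread('pics/w1.png'),(800,600),interpolation=cv2.INTER_CUBIC))
E
```

```text
0.06220228981397381 [0.55963832 0.16255523] [0.00228724 0.00171389 0.00239947 0.00165912 0.00060905]
post [0.53050343 0.25671415] 0.13719896795996372 f 0.7728351702405173
1.6329986166088704 [ 0.26563632  0.11970063  1.9559044   0.          1.06598763 -1.3673623 ]
-1.5085940369809228 [ 2.65636318e-01  1.19700631e-01  1.95590440e+00 -8.88178420e-16
  1.06598763e+00  1.77423036e+00]
0.06220228981397381 [ 2.65636318e-01  1.19700631e-01  1.95590440e+00 -4.44089210e-16
  1.06598763e+00  2.03434028e-01]
3.203794943403767 None
0.8329986166088703 [ 2.65636318e-01  1.19700631e-01  1.95590440e+00 -4.44089210e-16
  1.06598763e+00 -5.67362298e-01]
-2.3085940369809226 None
[0.47980728 0.19067824 0.32967013] 0.0007928429277152602 [ 3.29887327e-01 -9.06492218e-02  1.77750094e+00  1.91890866e-04
  1.45522612e+00 -1.30413722e+00] 3.4417
```

View pics/w1b.png

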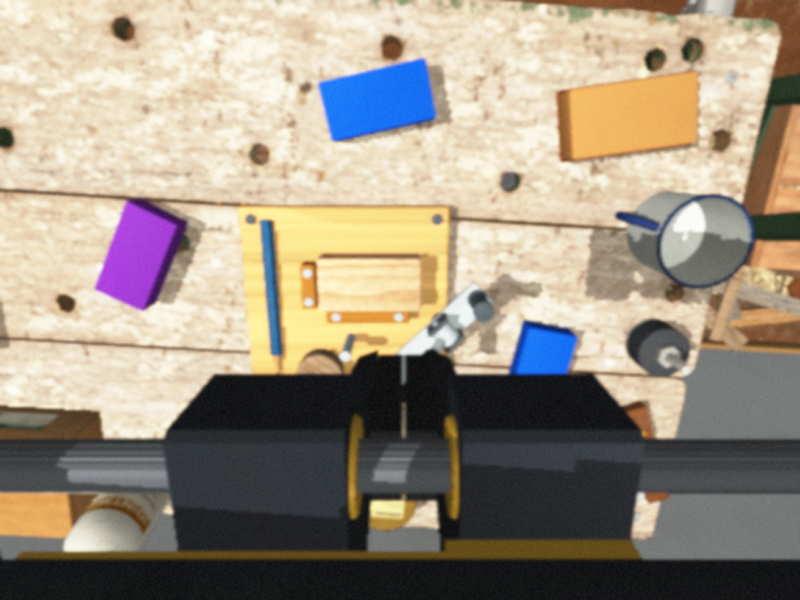

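The wrist view shows the post top at (483,302), the near board edge from (242,207) to (451,206), the block at (370,283), and the lever at (440,328). I'll compare these with the fit from the top view.

```bash
python3 - <<'E'
from h import *
d=load('w1')
for n,u,v,h in [('post',483,301,.107),('BL',451,206,.018),('BR',242,207,.018)]: print(n,onz(d,u*.64,v*.64,h).round(4),pt(d,int(u*.64),int(v*.64)).round(4))
th,t=.0622,np.array([.55964,.16256]);M=np.array([[np.cos(th),-np.sin(th)],[np.sin(th),np.cos(th)]])
for l in [(-.1,.078),(-.1,-.122)]: print(M@l+t)
E
```

```text
post [0.5214 0.259  0.107 ] [0.5221 0.2598 0.1015]
BL [0.4557 0.2354 0.018 ] [0.4561 0.236  0.0005]
BR [0.4692 0.0395 0.018 ] [0.4687 0.0378 0.0166]
[0.45498491 0.23419317]
[0.46741689 0.03457993]
```

```bash
cat >> h.py <<'E'
th,t=.0622,np.array([.5598,.1632]);M=np.array([[np.cos(th),-np.sin(th)],[np.sin(th),np.cos(th)]])
def W(x,y,z): return np.r_[M@[x,y]+t,z]
def push(f,off,z):
    n=np.array([np.sin(f),np.cos(f)]);p=np.array([.075,0])+.14*np.array([-np.cos(f),np.sin(f)])+off*n
    return W(*p,z),down(th+np.pi/2-f)
def force(f):
    F=manip.state()['contact_force'];n=M@[np.sin(f),np.cos(f)];return F[:2]@n,F
E
python3 - <<'E'
from h import *
p,r=push(.76,.05,.20);manip.move_pose(p,r)
print('free',force(.76))
p,r=push(.76,.05,.082);manip.move_linear(p,.12)
print('free',force(.76))
for f in np.r_[.76:.1:9j]:
    p,r=push(f,.0255,.082);manip.move_linear(p,.06,rot=r);print(round(f,2),force(f)[0].round(1),force(f)[1].round(1),manip.state()['clock'])
    if abs(force(f)[0])>20: break
cap('wrist','w2')
cv2.imwrite('pics/w2b.png',cv2.resize(cv2.imread('pics/w2.png'),(800,600),interpolation=cv2.INTER_CUBIC))
E
```

```text
free (np.float64(0.13114352965270054), array([-0.08230996,  0.24016784,  0.20382909]))
free (np.float64(-0.5348591499212502), array([-1.16428345,  0.2782771 , -0.22404807]))
0.76 0.2 [ 0.5 -0.1 -0.2] 5.9833
0.68 -0.0 [ 0.4 -0.4 -0.4] 6.325
0.6 -0.6 [-0.6 -0.3  1.4] 6.6667
0.51 -1.0 [-0.4 -0.9  0.6] 7.0083
0.43 0.4 [0.6 0.3 0.5] 7.35
0.35 -1.0 [ 0.2 -1.2 -0.2] 7.6917
0.26 -0.7 [ 0.1 -0.7 -0.8] 8.0333
0.18 -0.1 [ 0.1 -0.2 -0.1] 8.375
0.1 0.2 [ 0.5  0.1 -1.1] 8.7167
```

View pics/w2b.png

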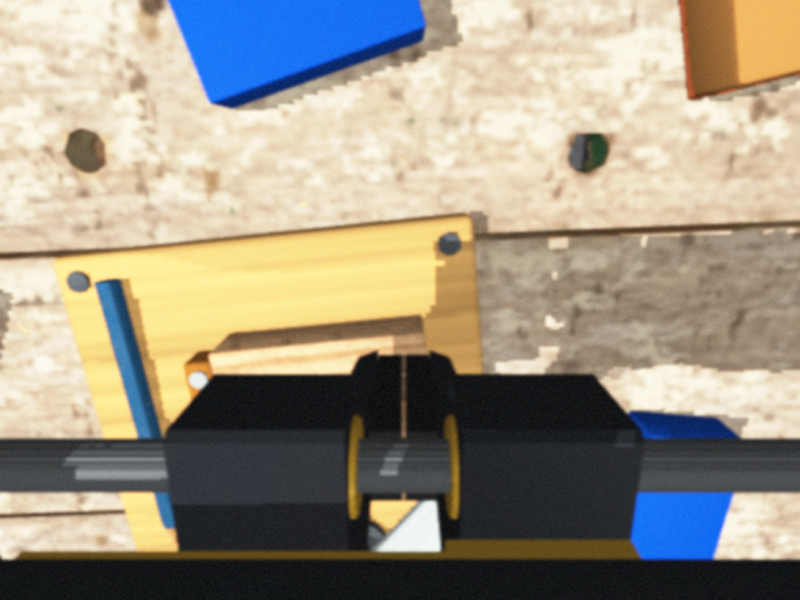

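The wrist view shows only the board, the block and a bit of grey strap at (410,530). The gripper hides the post, so I'll check with the top and scene cameras.

```bash
python3 - <<'E'
from h import *
cap('top','t2');cap('scene','s2')
a=cv2.resize(cv2.imread('pics/t2.png')[145:245,155:285],(520,400),interpolation=cv2.INTER_CUBIC)
b=cv2.resize(cv2.imread('pics/s2.png')[130:250,150:220+70],None,fx=3.34,fy=3.34,interpolation=cv2.INTER_CUBIC)[:400]
b=cv2.resize(b,(280*2-280,240));b=cv2.copyMakeBorder(b,0,160,0,0,0)
cv2.imwrite('pics/c2.png',np.hstack([a,b]))
E
```

```text
(no output)
```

View pics/c2.png

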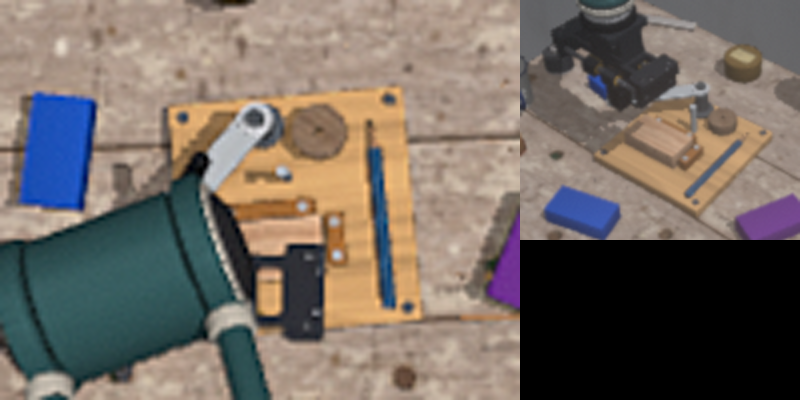

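```bash
python3 - <<'E'
from h import *
s=manip.state();print(s['tool_pos'],R.from_rotvec(s['tcp_rot']).as_matrix().round(2),s['clock'])
print(push(.76,0,.082),push(.1,.0255,.082)[0],W(.075,0,.066))
d=load('t2')
g=lambda u,v,h: onz(d,155+u/4,145+v/4,h).round(4)
print('pivot',g(256,117,.07),'strap edge pts',g(207,170,.066),g(225,188,.066),g(237,107,.066))
E
```

```text
[0.49599844 0.19908251 0.08210142] [[-1.    0.04  0.  ]
 [ 0.04  1.    0.  ]
 [-0.    0.   -1.  ]] 8.8667
(array([0.5273789 , 0.25781668, 0.082     ]), array([1.07399834, 2.9523096 , 0.        ])) [0.49571864 0.19863452 0.082     ] [0.63465497 0.16786199 0.066     ]
pivot [0.6342 0.1648 0.07  ] strap edge pts [0.5925 0.2055 0.066 ] [0.5775 0.1912 0.066 ] [0.6432 0.1804 0.066 ]
```

```bash
python3 - <<'E'
from h import *
a=load('top');b=load('t2');w=load('w2')
for u,v in [(375,530),(400,540),(425,525),(435,510),(405,540)]:
    print((u,v),onz(w,u*.64,v*.64,.066).round(4),pt(w,int(u*.64),int(v*.64)).round(4))
A=a['im'][140:245,155:285];B=b['im'][140:245,155:285]
x=cv2.resize(np.hstack([A,B]),None,fx=3,fy=3,interpolation=cv2.INTER_CUBIC)
s1=load('scene')['im'][145:240,165:285];s2=load('s2')['im'][145:240,165:285]
y=cv2.resize(np.hstack([s1,s2]),(780,285),interpolation=cv2.INTER_CUBIC)
cv2.imwrite('pics/cmp.png',np.vstack([x[:310],y]))
E
```

```text
(375, 530) [0.5855 0.1844 0.066 ] [0.6208 0.1803 0.024 ]
(400, 540) [0.5912 0.1951 0.066 ] [0.5903 0.1952 0.0665]
(425, 525) [0.5838 0.2064 0.066 ] [0.5838 0.2064 0.0661]
(435, 510) [0.5763 0.2109 0.066 ] [0.575  0.2106 0.0672]
(405, 540) [0.5913 0.1973 0.066 ] [0.59   0.1972 0.067 ]
```

View pics/cmp.png

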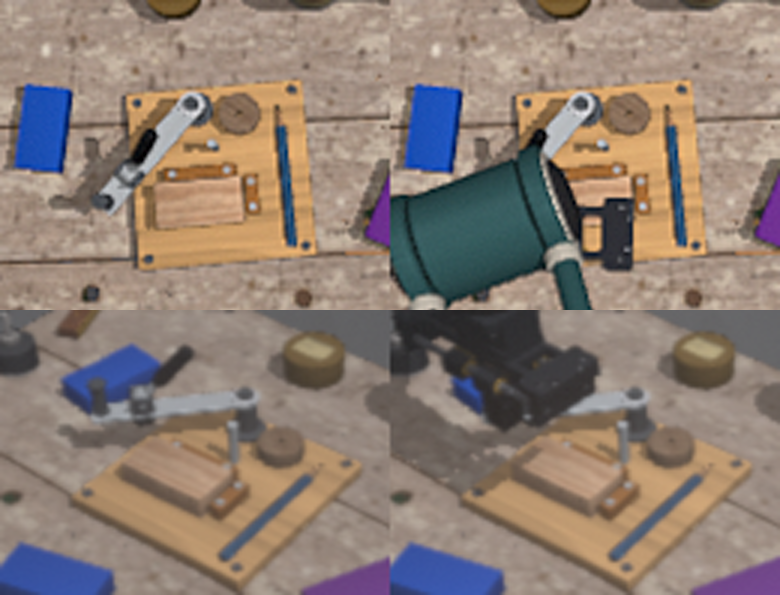

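```bash
python3 - <<'E'
from h import *
s=manip.state();w=load('w2');c=cams.capture('wrist');T=c['T_tool_cam'];print(T.round(3))
K=w['K'];q=np.linalg.inv(w['T'])@np.r_[s['tool_pos'],1];print('tcp px (800 scale)',(K@q[:3]/q[2])[:2]/.64,q)
z=w['z']
for v in range(352,600,16): print(v,[ (pt(w,int(u*.64),int(v*.64))-s['tool_pos']).round(3).tolist() for u in (385,420)])
# scene projection
for n,P in [('tcp',s['tool_pos']),('post',[.526,.258,.107]),('tcp+.06',s['tool_pos']+[0,0,.06])]:
  for f in ('s2','t2'):
    d=load(f);q=np.linalg.inv(d['T'])@np.r_[P,1];u=(d['K']@q[:3]/q[2])[:2]
    print(n,f,u.round(1), 'depth',q[2].round(3),d['z'][int(u[1]),int(u[0])])
E
```

```text
[[ 0.001 -0.964 -0.267  0.069]
 [ 1.     0.001 -0.     0.001]
 [ 0.    -0.267  0.964 -0.171]
 [ 0.     0.     0.     1.   ]]
tcp px (800 scale) [399.84227879 351.65913667] [-0.00113984  0.02056506  0.18320838  1.        ]
352 [[0.014, -0.008, -0.036], [0.015, 0.007, -0.036]]
368 [[-0.009, -0.004, 0.035], [-0.009, 0.006, 0.034]]
384 [[-0.009, -0.004, 0.045], [-0.009, 0.006, 0.045]]
400 [[-0.01, -0.003, 0.056], [-0.009, 0.005, 0.055]]
416 [[-0.009, -0.003, 0.062], [-0.009, 0.005, 0.064]]
432 [[-0.009, -0.003, 0.07], [-0.009, 0.005, 0.07]]
448 [[-0.027, -0.001, 0.105], [-0.026, 0.005, 0.103]]
464 [[-0.025, -0.001, 0.106], [-0.026, 0.004, 0.107]]
480 [[-0.023, -0.001, 0.107], [-0.069, 0.004, 0.171]]
496 [[0.007, -0.003, 0.07], [0.008, 0.004, 0.07]]
512 [[0.118, -0.014, -0.064], [0.081, 0.005, -0.016]]
528 [[0.128, -0.014, -0.064], [0.089, 0.005, -0.016]]
544 [[0.097, -0.011, -0.016], [0.098, 0.004, -0.017]]
560 [[-0.024, -0.0, 0.123], [-0.023, 0.004, 0.122]]
576 [[-0.024, 0.0, 0.125], [-0.023, 0.004, 0.124]]
592 [[-0.023, 0.0, 0.127], [-0.023, 0.004, 0.127]]
tcp s2 [200.7 188.9] depth 1.104 1.2287228
tcp t2 [208.5 217.3] depth 1.1 0.69280285
post s2 [192.9 169.4] depth 1.131 1.0054824
post t2 [188.3 208. ] depth 1.077 0.6992934
tcp+.06 s2 [198.5 173.3] depth 1.063 1.0460542
tcp+.06 t2 [205.9 217.2] depth 1.04 0.6972385
```

```bash
python3 - <<'E'
from h import *
s=manip.state()
d=load('s2')
for h in range(-10,61,5):
  r=[]
  for dy in (-.012,0,.012):
    q=np.linalg.inv(d['T'])@np.r_[s['tool_pos']+[0,dy,h/1000],1];u=(d['K']@q[:3]/q[2])[:2].round().astype(int)
    r.append((round(float(d['z'][u[1],u[0]]-q[2]),3)))
  print(h,u,r)
a=cv2.resize(d['im'][140:215,150:250],(800,600),interpolation=cv2.INTER_CUBIC)
cv2.imwrite('pics/s2c.png',a)
E
```

```text
-10 [198 190] [0.042, 0.108, 0.109]
-5 [198 188] [0.086, 0.113, 0.112]
0 [198 187] [0.116, 0.122, 0.121]
5 [198 186] [0.132, 0.127, 0.135]
10 [197 185] [0.134, 0.14, 0.136]
15 [197 183] [0.142, 0.148, -0.014]
20 [197 182] [0.151, -0.02, -0.016]
25 [197 181] [0.16, -0.017, -0.017]
30 [197 180] [0.172, -0.022, -0.014]
35 [196 178] [-0.003, -0.015, -0.013]
40 [196 177] [-0.007, -0.016, -0.015]
45 [196 176] [-0.004, -0.019, -0.015]
50 [196 174] [-0.003, -0.022, -0.066]
55 [196 173] [-0.005, -0.02, -0.065]
60 [196 172] [-0.003, -0.017, -0.063]
```

View pics/s2c.png

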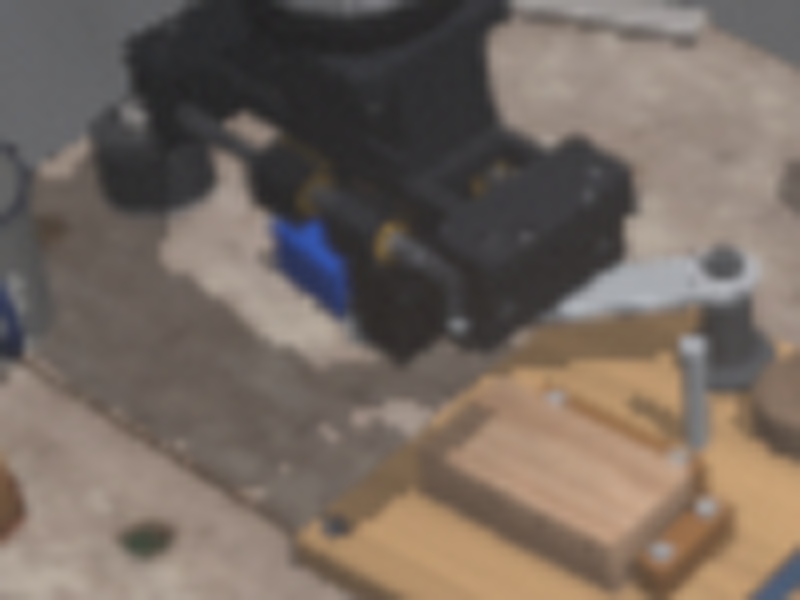

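The pictures show the strap hasn't moved. The scene crop shows the finger ending at about (400,355), and both the wrist and scene depth put the real fingertips about 22 mm above the reported TCP. The fingers therefore passed over the 107 mm post. I'll repeat the push about 25 mm lower, watching the force.

```bash
python3 - <<'E'
from h import *
w=load('w2');s=manip.state()
print([(v,(pt(w,252,v)-s['tool_pos']).round(3).tolist()) for v in range(224,236)])
print('body',[(pt(w,int(u*.64),int(v*.64))-s['tool_pos']).round(3).tolist() for u,v in [(270,390),(270,410),(540,410),(270,440),(540,500)]])
manip.move_linear(s['tool_pos']+[0,0,.08],.15)
p,r=push(.76,.055,.16);manip.move_pose(p,r)
Z=.057
p,r=push(.76,.055,Z);manip.move_linear(p,.1);print('free',force(.76)[1].round(1))
for f in np.r_[.76:.1:9j]:
    p,r=push(f,.0255,Z);manip.move_linear(p,.06,rot=r);F=force(f);print(round(f,2),F[0].round(1),F[1].round(1))
    if abs(F[0])>15: break
cap('scene','s3');cap('top','t3');print(manip.state()['clock'])
a=cv2.resize(load('s3')['im'][140:215,150:250],(400,300),interpolation=cv2.INTER_CUBIC)
b=cv2.resize(load('t3')['im'][145:235,165:285],(400,300),interpolation=cv2.INTER_CUBIC)
cv2.imwrite('pics/s3c.png',np.hstack([a,b]))
E
```

```text
[(224, [-0.069, 0.004, 0.171]), (225, [0.014, -0.003, -0.034]), (226, [0.015, -0.003, -0.037]), (227, [-0.009, -0.001, 0.026]), (228, [-0.01, -0.001, 0.028]), (229, [-0.009, -0.001, 0.027]), (230, [-0.009, -0.001, 0.028]), (231, [-0.009, -0.001, 0.031]), (232, [-0.009, -0.001, 0.031]), (233, [-0.009, -0.001, 0.033]), (234, [-0.009, -0.001, 0.034]), (235, [-0.009, -0.001, 0.033])]
body [[-0.035, -0.018, 0.101], [-0.034, -0.016, 0.106], [-0.033, 0.022, 0.106], [-0.034, -0.015, 0.112], [-0.023, 0.02, 0.113]]
free [ 0.2 -0.1  0.9]
0.76 -0.4 [-0.5 -0.1  0.4]
0.68 0.1 [ 0.3 -0.1  0.4]
0.6 -0.2 [ 0.3 -0.4 -0.7]
0.51 -0.4 [-0.8 -0.1 -0.2]
0.43 0.2 [ 0.5 -0.   0.2]
0.35 -0.4 [ 0.7 -0.6  0.5]
0.26 -0.1 [ 0.1 -0.1 -0.3]
0.18 -0.5 [ 0.2 -0.6  0.5]
0.1 -0.9 [-0.1 -0.9 -0.3]
15.025
```

View pics/s3c.png

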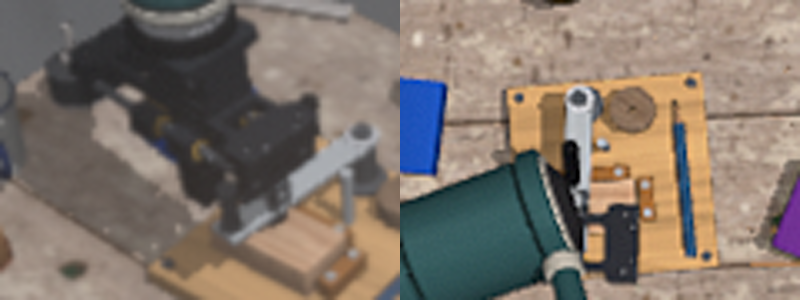

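The push now works: the post rides on the finger at (235,215) in the left crop, and the strap is nearly over the block in the right crop, with the lever still up. I'll push on gently to the stop.

```bash
python3 - <<'E'
from h import *
Z=.057;f=.1
while f>-.12:
    f-=.015;g=max(f,0);p,r=push(g,.0255+.14*(f-g),Z)
    manip.move_linear(p,.03,rot=r);manip.dwell(.05);F=np.mean([force(g)[0] for _ in range(3)])
    print(round(f,3),F.round(1),end='; ')
    if abs(F)>5: break
manip.dwell(.25);print(force(0)[1].round(1),manip.state()['clock'])
# back off, rise, go high to look
p,r=push(max(f,0),.05,Z);manip.move_linear(p,.1)
p[2]=.25;manip.move_linear(p,.2)
manip.move_pose(W(-.10,0.03,.25),down(th))
cap('wrist','w4');cap('top','t4');print(manip.state()['clock'])
a=cv2.resize(load('w4')['im'],(400,300),interpolation=cv2.INTER_AREA)
b=cv2.resize(load('t4')['im'][145:235,165:285],(400,300),interpolation=cv2.INTER_CUBIC)
cv2.imwrite('pics/w4b.png',cv2.resize(load('w4')['im'],(800,600),interpolation=cv2.INTER_CUBIC))
E
```

```text
0.085 0.7; 0.07 1.5; 0.055 1.8; 0.04 0.2; 0.025 0.2; 0.01 1.0; -0.005 1.2; -0.02 -0.3; -0.035 5.8; [-1.8  4.9 -1. ] 17.975
21.0167
```

View pics/w4b.png

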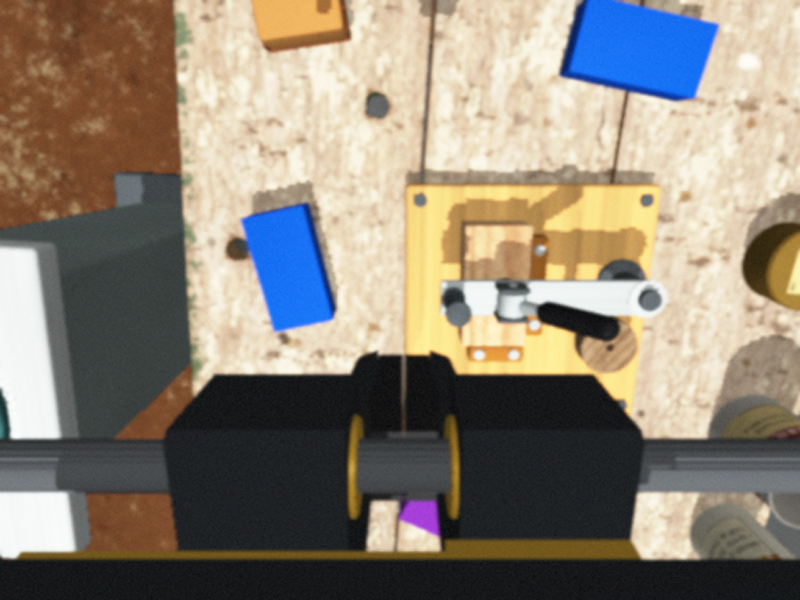

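The strap lies straight along the jig over the block, with the post at (458,305), the pivot at (650,297) and the lever end, still up, at (605,325). I'll locate the lever end and then press it.

```bash
python3 - <<'E'
from h import *
d=load('w4');J=lambda P: (M.T@(P[:2]-t)).round(4)
for n,u,v,h in [('post',458,304,.107),('piv',650,297,.07),('end',606,325,.14),('hinge',512,301,.085)]:
    a=onz(d,u*.64,v*.64,h);b=pt(d,int(u*.64),int(v*.64));print(n,a.round(4),J(a),b.round(4),J(b))
E
```

```text
post [0.4945 0.1656 0.107 ] [-0.065   0.0064] [0.4945 0.1657 0.1054] [-0.065   0.0065]
piv [0.6358 0.1689 0.07  ] [0.0762 0.0009] [0.6339 0.1699 0.0736] [0.0744 0.0021]
end [0.5772 0.168  0.14  ] [0.0177 0.0037] [0.578  0.1668 0.1364] [0.0184 0.0025]
hinge [0.5341 0.1637 0.085 ] [-0.0256  0.0021] [0.5327 0.1651 0.0875] [-0.0269  0.0036]
```

```bash
python3 - <<'E'
from h import *
x,y=.026,.003
manip.move_linear(W(x,y,.2),.2)
manip.move_linear(W(x,y,.125),.12);print('free',force(0)[1].round(1))
z=.125
while z>.056:
    z-=.004 if z>.074 else .0015
    manip.move_linear(W(x,y,z),.04);manip.dwell(.04)
    F=np.mean([manip.state()['contact_force'] for _ in range(3)],axis=0);print(round(z,4),F.round(1))
    if np.linalg.norm(F)>18: break
manip.dwell(.3);s=manip.state();print(s['contact_force'].round(1),s['tool_pos'],s['clock'])
manip.move_linear(W(x,y,.2),.12)
manip.move_pose(W(-.10,0.03,.25),down(th))
cap('wrist','w5');print(manip.state()['clock'])
cv2.imwrite('pics/w5b.png',cv2.resize(load('w5')['im'][90:250,200:440],None,fx=3.2,fy=3.2,interpolation=cv2.INTER_CUBIC))
E
```

```text
free [ 0.6 -0.3  0.3]
0.121 [ 0.4 -0.4  0.6]
0.117 [-0.3  0.3 -0.9]
0.113 [1.5 0.1 4.3]
0.109 [ 3.8 -0.5  7. ]
0.105 [ 6.5 -0.4  7.7]
0.101 [7.9 0.3 9.7]
0.097 [1.9 0.8 3. ]
0.093 [-0.7 -0.2  1.7]
0.089 [-0.   0.3  0.8]
0.085 [-0.1  0.6  0.2]
0.081 [-0.2  0.5  0.5]
0.077 [0.7 0.1 0.3]
0.073 [0.6 0.2 0.6]
0.0715 [1.6 0.3 1.2]
0.07 [ 1.2 -0.4  1.6]
0.0685 [1.  0.1 1.2]
0.067 [1.1 0.4 2.5]
0.0655 [-0.5 -0.1  6.2]
0.064 [-3.  -0.4 11.9]
0.0625 [-6.4 -2.3 19.2]
[-4.4 -1.9 17.4] [0.58601361 0.16795168 0.06568044] 28.7667
30.725
```

View pics/w5b.png

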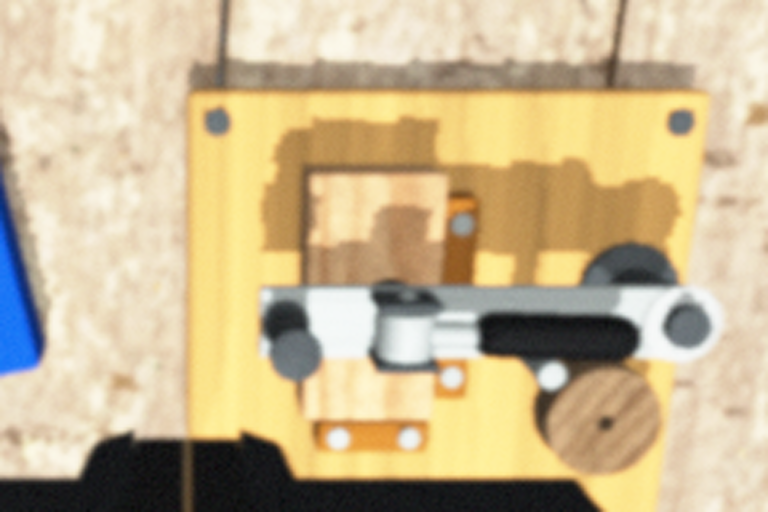

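The lever now lies flat along the strap, with the grip end at (620,335), and the block and plug are in place. A quick height check on the grip, then I hand in.

```bash
python3 - <<'E'
from h import *
d=load('w5')
for u,v in [(500,335),(540,337),(580,337),(610,338)]:
    P=pt(d,int(200+u/3.2),int(90+v/3.2));print(P.round(4),(M.T@(P[:2]-t)).round(4))
P=pt(d,int(200+295/3.2),int(90+355/3.2));print('post',(M.T@(P[:2]-t)).round(4))
E
```

```text
[0.5652 0.1647 0.0871] [0.0054 0.0011]
[0.5772 0.1651 0.0896] [0.0175 0.0008]
[0.5905 0.1663 0.0907] [0.0308 0.0012]
[0.5993 0.1673 0.0923] [0.0397 0.0016]
post [-0.0649  0.0005]
```

```bash
python3 -c "
from h import *
print(order.close_job(), manip.state()['clock'])"
```

```text
the job is handed in; nothing more can be done
the job is handed in; nothing more can be done
```

The strap is at its stop over the block and the cam lever is pressed down to a hard stop (about 17 N). The arm is clear, and I handed the job in with the robot clock just under 31 s. I did not measure the pad force directly, and the hand-in gave no verdict.

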